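# Wind the chart recorder's spring clock and refit its dust cover

## Robot

A 6-joint arm with a two-finger parallel gripper is mounted at the origin on a cart in front of the work surface, level with it; the furniture and walls round the work are solid. World frame = base frame: x ahead of the robot, y to its left, z up, the work surface at z = 0. Lengths are in m, angles in rad, forces in N, time in s.
With the tool pointing down it reaches from about 0.4 to 0.925 m from the base axis. Payload 12.5 kg.
Tool frame: the origin (TCP) lies at the very end of the fingers, on their centre line; the grasp point (between the pads) lies 19 mm behind it (arm.grip_point_offset is the distance from the TCP to the grasp point, in m); z points along the fingers, y is the direction in which the jaws open and shut (so a half turn about z gives the same grasp; the last joint's range is limited). The gripper opens to 95 mm and grips with 3 to 60 N. Pads are 20 mm wide; open, the fingers measure 119 mm over their backs; the gripper's body (75 mm by 180 mm) begins 59 mm behind the grasp point.
Start: joints at [1.053, 0.491, 1.559, -0, 1.092, -0.106], TCP at [0.25, 0.573, 0.215] pointing down, gripper open.
Joint ranges: [-3.1, 3.1], [-0.84, 2.19], [0.05, 2.79], [-1.13, 4.28], [0.06, 2.93], [-2.69, 2.69]. Speed limits (rad/s): [2.22, 2.22, 2.79, 3.14, 3.14, 3.14].

## Interface

Orientations are given as a unit quaternion [w, x, y, z].
In Python, from rig import arm gives the robot as it stands. The module is installed in compiled form; this text tells all that it offers. Calls block until the motion is done:
- arm.movep(position, orientation): joint-space move of the TCP to a pose.
- arm.move_l(position, max_speed=0.15, rot=None): straight line of the TCP; rot=None keeps the orientation; max_speed is the mean speed in m/s.
- arm.goto_joints(angles): joint-space move.
- arm.grip(opening, grip_force=None): opening from 0.0 (shut) to 1.0 (fully open); grip_force is the grip in N (None keeps the last); returns when the fingers have stopped.
- arm.pause(seconds).
- arm.ik(position, orientation): joint angles nearest the present ones, or None.
- arm.get_obs(): the state.
- arm.get_image(name): name is "scene" or "top" or "wrist"; returns (picture, depth): 384x512x3 uint8, blue, green, red; 384x512 float32, m along the optical axis (not along the pixel's ray), 0 where there is no reading.
- arm.calibration(name): a dict with "K" (3x3 intrinsics, pixels), "R" (3x3) and "t" (3): a world point X has camera coordinates R X + t. Camera axes: x right, y down, z forward; pixel columns grow to the right and rows downward; lengths in m; the calibration is good to about 2 mm. A picture is of the moment at which its call begins: read the wrist's pose just before it. calibration takes no time and is no camera call; for the wrist camera it gives the pose at the moment of the call.
A pose or a line that the arm cannot do raises arm.MotionError and nothing moves.
- arm.close_job(): hands the job in, once; it reports no verdict.
The state is a dict: "time_s": time; "q": joint angles; "dq": joint speeds; "joint_efforts": joint torques, N m; "position": TCP position; "orientation": TCP orientation; "wrist_force": force on the tool from outside, world axes, zero at the start; "wrist_torque": the same for the moment, N m; "gripper_width": opening from 0.0 (shut) to 1.0 (fully open).
Only numpy, scipy, OpenCV 4.12 (cv2) and the standard library are available. Lean on these libraries where they do the work, as an engineer would, in place of code of your own. Each camera call takes 0.05 s, during which the arm holds its last target. There are 200 camera calls.

## Task

Wind the chart recorder's spring clock fully: push the winged key on its deck round clockwise (seen from above), a part turn at a time, until it comes up against its stop; the click holds it between strokes. Then set the dust cover standing beside it over the key, its two lugs on the two locating pins, so that it sits flush on the deck. Leave the other things on the bench where they are.

Things in the scene. Friction and masses are not known exactly. Their poses are not given: they have to be found in the camera images.
- recorder: Chart recorder, fixed, 310 mm deep (x), 196 wide (y). Grey clock housing with bare light-grey metal deck (126x194 mm) 60 mm above the bench; behind it a chart drum 92 mm across, axis at x = 130 mm, top 112 mm above the bench, and at x = 160, y = 64 mm a thin post 107 mm high; in front a low step with a round wind dial. Origin on the bench on the key's axis; x from dial to drum, z up.
- deck (a point): The point of the deck's top face on the key's axis, 60 mm above the bench; axes as the recorder's.
- pin_a (a point): Foot of the first locating pin, on the deck, 76 mm to +y (recorder's axes) of the key's axis. Pin 8 mm thick, 15 mm high, coned tip.
- pin_b (a point): Foot of the second locating pin, the same, 76 mm to -y.
- key_wings (a point): Middle of the key's steel wing plate, on its vertical axis, 31 mm above the deck; turns with the key. The wings run along this frame's x to 42 mm either side (round ends, 14 mm radius); the plate is 9 mm thick (y) and reaches from 17 to 45 mm above the deck. Below it, up to 13 mm above the deck, are its brass ratchet wheel (31 mm radius) and the click, a steel arm.
- winding_key (a joint): Turn of the key in rad; grows as it is wound, clockwise seen from above. Stop (fully wound) at 12.2. The clock's spring turns it back (0.1 to 0.2 N m), the click catches it every 0.35 rad; let go at the stop it rests at about 12.07, at the click before at 11.72.
- dial (a point): Middle of the wind dial on the front step, 48 mm across; its pointer is geared to the key and reaches the single thick mark when the key is at its stop.
- dust_cover: Grey sheet-metal dust cover, open below: hood 116x116 mm, 56 mm high, 3 mm walls, with a drilled lug (34 mm long, 5 mm thick) at the foot of its +y and -y sides and a black bar handle on top. 0.28 kg. Origin in the middle of its underside; z up; either way round fits.
- hole_a (a point): Centre of the lower mouth of the hole (12 mm) in the +y lug, 76 mm from the cover's origin.
- hole_b (a point): The same in the -y lug.
- cover_handle (a point): Middle of the handle bar, 84 mm above the cover's underside, 22 mm clear above the hood. Bar 84 mm long (y), 14 mm wide (x), 12 mm high, on two posts at 34 mm from its middle.
- petri_dishes: Stack of clear petri dishes, 62 mm across, 49 mm high, a bystander; origin under its middle.
- timer: Small white bench timer, 70x66x18 mm, lying flat, a bystander; origin under its middle.
- vial: Small glass vial with cap, 28 mm across, 50 mm high, a bystander; origin under its middle.
- wash_bottle: White squeeze bottle with bent spout, 207 mm high, a bystander; origin under its middle.
- amber_bottle: Amber reagent bottle with black cap, 70 mm across, 132 mm high, a bystander; origin under its middle.
- spatula: Slim spatula with wooden grip lying flat, 17x180x12 mm, a bystander; origin under its middle.
There are look-alikes about, which are no part of the job. Leave any turquoise look-alike of the dust_cover alone.

How it is judged:
By the outcome, as a careful person would: the job done as asked, in the order asked, and still so for the second after the job is handed in, with the robot touching nothing.
It also fails if it takes over 72 s, if anything falls off the work surface, if the arm or the gripper's body presses on something with over 40 N, if the wrist force passes 120 N, or if a joint passes its speed limit or range.

## Working session

There is one attempt and no reset: what is moved stays moved. The work goes in short steps, each a Python script; the robot and the scene stay as the last script left them, time stands still between calls to the robot, and variables do not carry over. Pictures are saved under pics/ and viewed, about 8 in all and at most 12, crops included, and the job is handed in when it is done.

```bash
mkdir -p pics; cat > h.py <<'E'
import numpy as np, cv2
from rig import arm
def snap(name,fn=None):
    cal=arm.calibration(name); im,d=arm.get_image(name)
    np.savez(f'pics/{fn or name}.npz',im=im,d=d,**{k:np.array(cal[k]) for k in 'KRt'})
    cv2.imwrite(f'pics/{fn or name}.png',im); return im,d,cal
def load(fn):
    z=np.load(f'pics/{fn}.npz'); return z['im'],z['d'],{k:z[k] for k in 'KRt'}
def ray(cal,u,v):
    K,R,t=[np.array(cal[k]) for k in 'KRt']
    return -R.T@t, R.T@np.linalg.inv(K)@np.array([u,v,1.])
def plane(cal,u,v,z):
    c,r=ray(cal,u,v); return c+r*(z-c[2])/r[2]
def cloud(d,cal):
    K,R,t=[np.array(cal[k]) for k in 'KRt']
    v,u=np.mgrid[:d.shape[0],:d.shape[1]]
    P=np.stack([(u-K[0,2])/K[0,0]*d,(v-K[1,2])/K[1,1]*d,d],-1)
    return (P-t)@R
def proj(cal,X):
    K,R,t=[np.array(cal[k]) for k in 'KRt']
    p=K@(R@np.array(X)+t); return p[:2]/p[2]
E
python3 - <<'E'
from h import *
for n in ('top','scene'):
    im,d,c=snap(n); print(n,c['K'][0][0],ray(c,256,192))
o=arm.get_obs(); print(o['time_s'],o['position'],o['orientation'],o['gripper_width'])
E
```

```text
top 411.24437327213894 (array([0.33681672, 0.03586041, 1.51743081]), array([ 0.1629918 , -0.01178175, -0.98660518]))
scene 397.58737564446693 (array([-0.20000279, -0.97316723,  0.66714407]), array([ 0.55313952,  0.72078995, -0.41777157]))
0.1 [0.2500479  0.57254458 0.21410155] [-1.43647640e-04  2.04450769e-01  9.78876708e-01 -5.03530721e-04] 1.0029782945225165
```

View pics/top.png

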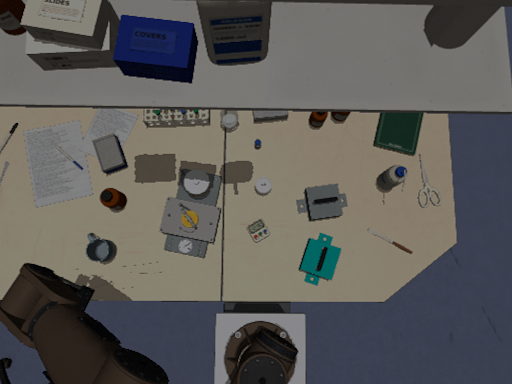

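View pics/scene.png

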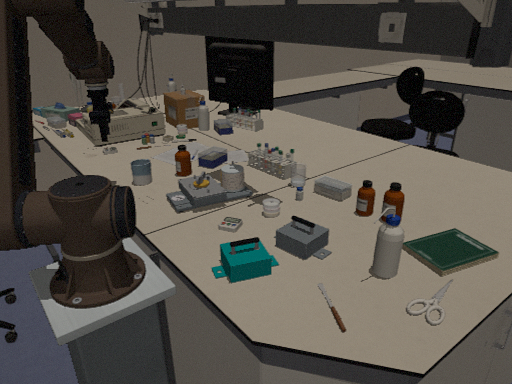

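The top view shows the recorder at about (190,215) with its dial at (186,245). The grey cover is at (323,203) and its turquoise look-alike at (320,258). Grey matches the description; I'll confirm in a crop and measure.

```bash
python3 - <<'E'
from h import *
im,d,c=load('top'); P=cloud(d,c)
print('table z',np.median(P[270:290,250:290,2]))
a=cv2.resize(im[155:265,145:240],None,fx=5,fy=5,interpolation=cv2.INTER_CUBIC)[:550,:475]
b=cv2.resize(im[175:290,290:350],None,fx=5,fy=5,interpolation=cv2.INTER_CUBIC)[:550,:320]
h=np.zeros((550,795,3),np.uint8); h[:,:475]=a; h[:b.shape[0],475:475+b.shape[1]]=b
cv2.imwrite('pics/crop1.png',np.clip(h*1.6,0,255).astype(np.uint8))
def comp(box,z0,z1):
    v0,v1,u0,u1=box; m=np.zeros(d.shape,np.uint8)
    m[v0:v1,u0:u1]=((P[v0:v1,u0:u1,2]>z0)&(P[v0:v1,u0:u1,2]<z1))*255
    q=P[m>0]; r=cv2.minAreaRect(q[:,:2].astype(np.float32)*1000); print(box,z0,z1,len(q),r,q.mean(0))
comp((150,270,150,230),.05,.07)
comp((150,270,150,230),.08,.108)
comp((150,270,150,230),.108,.12)
comp((170,230,290,350),.045,.066)
comp((170,230,290,350),.074,.1)
comp((170,230,290,350),.003,.012)
E
```

```text
table z 0.0011208545292552383
(150, 270, 150, 230) 0.05 0.07 1786 ((525.52783203125, 244.7827606201172), (196.58941650390625, 224.94334411621094), 78.89541625976562) [0.47786541 0.25236093 0.06036761]
(150, 270, 150, 230) 0.08 0.108 465 ((545.690185546875, 237.2396240234375), (202.70018005371094, 106.6388931274414), 0.7509004473686218) [0.58332657 0.23277633 0.10257075]
(150, 270, 150, 230) 0.108 0.12 164 ((578.9122314453125, 230.88169860839844), (151.67225646972656, 96.26116943359375), 7.28490686416626) [0.60514096 0.23013508 0.11029309]
(170, 230, 290, 350) 0.045 0.066 941 ((547.7797241210938, -225.90948486328125), (116.6370620727539, 117.99642181396484), 8.715651512145996) [ 0.54605634 -0.22426263  0.05631819]
(170, 230, 290, 350) 0.074 0.1 96 ((547.9375, -226.40557861328125), (14.292146682739258, 83.73949432373047), 9.603728294372559) [ 0.54713074 -0.22481818  0.08921544]
(170, 230, 290, 350) 0.003 0.012 865 ((562.4126586914062, -220.97030639648438), (223.46554565429688, 226.88526916503906), 0.39680200815200806) [ 0.56791858 -0.21406762  0.00536345]
```

View pics/crop1.png

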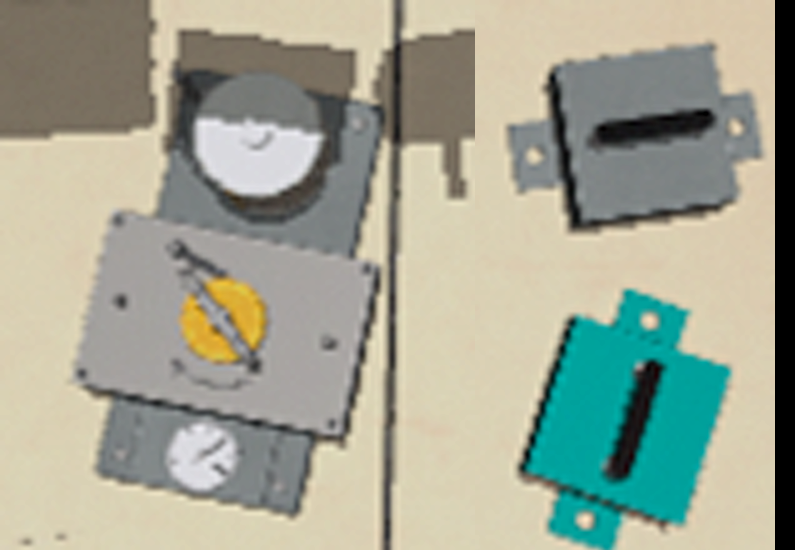

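The crop confirms that the grey cover is the one meant: it has a hood, two lugs with holes at (535,155) and (736,127), and a black bar. The turquoise one below is the decoy. On the deck the key wings run from (190,262) to (255,365), and the pins are at (122,301) and (330,343). Next I'll move over the key for a near look.

```bash
cat >> h.py <<'E'
def down(yaw): # Rz(yaw)*Rx(pi)
    return np.array([0,np.cos(yaw/2),np.sin(yaw/2),0])
E
python3 - <<'E'
from h import *
im,d,c=load('top')
a=plane(c,169.4,215.2,.07); b=plane(c,211,223.6,.07); print('pins',a,b,(a+b)/2,np.linalg.norm(a-b),np.degrees(np.arctan2(-(a-b)[0],(a-b)[1])))
ha=plane(c,302,206,.003); hb=plane(c,342.2,200.4,.003); print('holes',ha,hb,(ha+hb)/2,np.linalg.norm(ha-hb),np.degrees(np.arctan2(-(ha-hb)[0],(ha-hb)[1])))
m=(a+b)/2
w1=plane(c,145+190/5,155+262/5,.105);w2=plane(c,145+255/5,155+365/5,.105);print('wing',w1,w2,np.degrees(np.arctan2(*(w1-w2)[1::-1])))
for y in np.radians([-150,-120,-90,-60,-30,0,30,60,90,120,150]):
    q=arm.ik([m[0],m[1],.08],down(y)); print(round(np.degrees(y)),None if q is None else np.round(q,3))
p=[m[0]-.04,m[1],.33]
arm.movep(p,down(np.radians(-101)))
o=arm.get_obs(); print(o['time_s'],o['q'],o['position'])
im,d,cw=snap('wrist','w1'); print(ray(cw,256,192))
E
```

```text
pins [0.490186   0.32252106 0.07      ] [0.46182954 0.17579967 0.07      ] [0.47600777 0.24916037 0.07      ] 0.14943645978020623 -10.938545920247693
holes [ 0.535925   -0.15380208  0.003     ] [ 0.55841294 -0.30467079  0.003     ] [ 0.54716897 -0.22923644  0.003     ] 0.15253548312939433 8.477877930801544
wing [0.51385979 0.27009641 0.105     ] [0.44333007 0.22319605 0.105     ] 33.622834593007276
-150 [ 0.359  0.549  1.907 -0.     0.686 -1.735]
-120 [ 0.359  0.549  1.907 -0.     0.686 -2.259]
-90 None
-60 None
-30 [ 0.359  0.549  1.907 -0.     0.686  2.454]
0 [ 0.359  0.549  1.907 -0.     0.686  1.93 ]
30 [ 0.359  0.549  1.907 -0.     0.686  1.406]
60 [ 0.359  0.549  1.907 -0.     0.686  0.883]
90 [ 0.359  0.549  1.907 -0.     0.686  0.359]
120 [ 0.359  0.549  1.907 -0.     0.686 -0.164]
150 [ 0.359  0.549  1.907 -0.     0.686 -0.688]
2.2083 [ 3.88044059e-01  2.07460363e-01  1.68059899e+00  4.63809712e-05
  1.25372654e+00 -2.56142934e+00] [0.43590134 0.24938962 0.32988377]
(array([0.42354082, 0.18452733, 0.49941768]), array([ 0.03627831,  0.25777537, -0.96588598]))
```

View pics/w1.png

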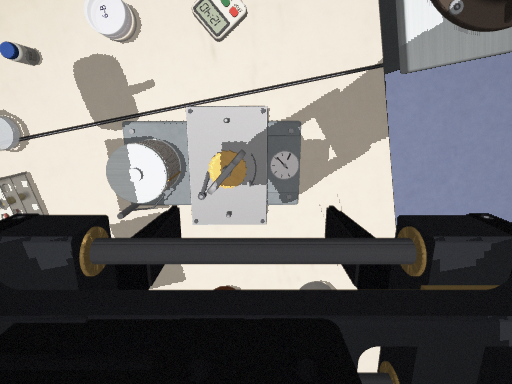

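```bash
python3 - <<'E'
from h import *
im,d,c=load('w1')
cv2.imwrite('pics/crop2.png',np.clip(cv2.resize(im[103:228,180:305],None,fx=4.8,fy=4.8,interpolation=cv2.INTER_CUBIC)*1.2,0,255).astype(np.uint8))
P=cloud(d,c); v0,v1,u0,u1=103,228,185,272
Z=P[v0:v1,u0:u1]
q=Z[(Z[...,2]>.094)&(Z[...,2]<.108)]; print('wing',len(q),cv2.minAreaRect((q[:,:2]*1000).astype(np.float32)),q.mean(0))
q=Z[(Z[...,2]>.067)&(Z[...,2]<.08)]
for s in (1,-1):
    e=q[(q[:,1]-.249)*s>.05]; print('pin',len(e),e.mean(0) if len(e) else 0)
q=Z[(Z[...,2]>.055)&(Z[...,2]<.065)]; print('deck',len(q),cv2.minAreaRect((q[:,:2]*1000).astype(np.float32)),np.median(q[:,2]))
E
```

```text
wing 356 ((477.9388122558594, 253.77810668945312), (80.94831848144531, 13.616077423095703), 34.988224029541016) [0.47647978 0.2527946  0.10090201]
pin 22 [0.49162906 0.32791394 0.0723605 ]
pin 22 [0.46300292 0.17954442 0.07265178]
deck 7855 ((477.7159423828125, 253.96261596679688), (193.532470703125, 125.9089584350586), 79.2095947265625) 0.05945467351278842
```

View pics/crop2.png

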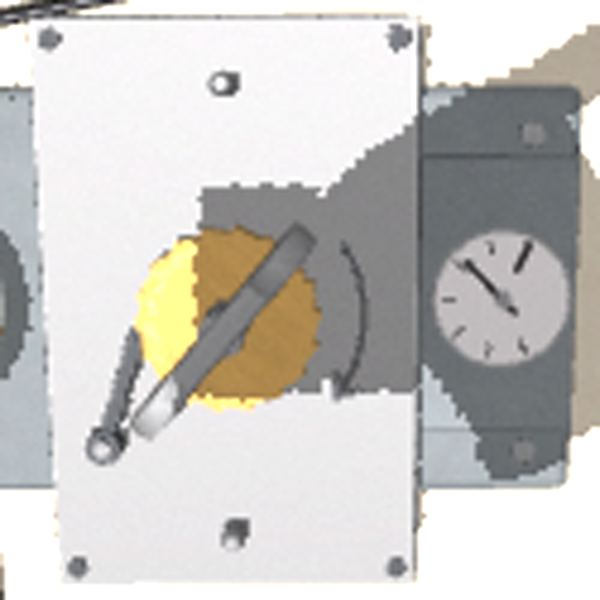

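The near view shows the wings at about 35° (world), the click's pivot at (105,445), and the dial pointer at about (465,262). That puts the pointer roughly 70° before the thick mark at (525,255). I'll grip the wing plate on its axis and turn it with the last joint.

```bash
python3 - <<'E'
from h import *
X,Y=.477,.2525
def st(s):
    o=arm.get_obs(); print(s,round(o['time_s'],2),'q6',round(o['q'][5],3),'pos',np.round(o['position'],4),'F',np.round(o['wrist_force'],1),'T',np.round(o['wrist_torque'],2),'w',round(o['gripper_width'],3)); return o
yaw=np.radians(215)
arm.movep([X,Y,.17],down(yaw)); st('above')
arm.move_l([X,Y,.079],.15); st('down')
arm.grip(0.0,25); st('grip')
q=np.array(arm.get_obs()['q'])
for dq in (.3,.6,1.2):
    t=q.copy(); t[5]+=dq; arm.goto_joints(t); st(f'+{dq}')
E
```

```text
above 3.0 q6 -1.82 pos [0.4773 0.2528 0.1706] F [ 0.   0.3 -0.3] T [ 0.05  0.03 -0.05] w 1.0
down 3.76 q6 -1.818 pos [0.4775 0.2528 0.0801] F [ 0.3 -1.   0.8] T [0.1  0.02 0.04] w 0.998
grip 5.0 q6 -1.817 pos [0.4766 0.2529 0.079 ] F [-3.7  4.8  0.8] T [ 0.92  0.45 -0.06] w 0.151
+0.3 5.39 q6 -1.519 pos [0.4765 0.2533 0.079 ] F [-1.9  5.   0.1] T [1.   0.4  0.13] w 0.149
+0.6 5.78 q6 -1.219 pos [0.4764 0.2537 0.079 ] F [-1.6  8.9 -0.7] T [1.6  0.53 0.12] w 0.153
+1.2 6.41 q6 -0.619 pos [0.4767 0.2545 0.079 ] F [-2.7 14.6 -2.9] T [2.62 0.39 0.18] w 0.149
```

```bash
cat >> h.py <<'E'
def st(s):
    o=arm.get_obs(); print(s,round(o['time_s'],2),'q6',round(o['q'][5],3),'pos',np.round(o['position'],4),'F',np.round(o['wrist_force'],1),'T',np.round(o['wrist_torque'],2),'w',round(o['gripper_width'],3)); return o
E
python3 - <<'E'
from h import *
arm.move_l([.477,.2555,.079],.1); st('shift')
q=np.array(arm.get_obs()['q'])
for dq in (.6,1.2):
    t=q.copy(); t[5]+=dq; arm.goto_joints(t); o=st(f'+{dq}')
snap('wrist','w2')
im=cv2.imread('pics/w2.png'); cv2.imwrite('pics/w2b.png',np.clip(im.astype(float)*1.3,0,255).astype(np.uint8))
E
```

```text
shift 6.66 q6 -0.615 pos [0.4766 0.2548 0.079 ] F [-1.5 -4.4  2.9] T [-0.89  0.33  0.18] w 0.149
+0.6 7.28 q6 -0.019 pos [0.4773 0.2552 0.079 ] F [ 3.4  2.9 -3.2] T [ 0.79 -0.5   0.19] w 0.152
+1.2 7.91 q6 0.581 pos [0.4781 0.2553 0.0791] F [ 6.6  4.9 -5.9] T [ 0.7  -1.2   0.13] w 0.15
```

View pics/w2b.png

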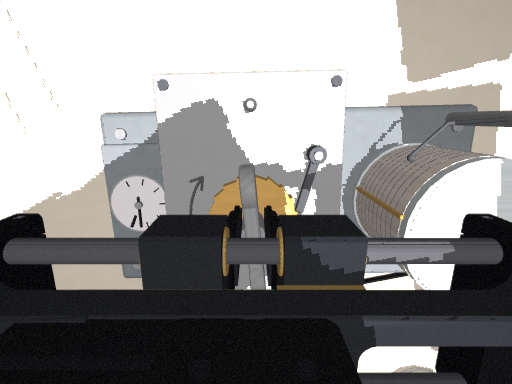

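The wings are turning with the gripper, and the dial pointer at about (133,222) is close to the thick mark at (140,218). I'll continue in small steps and watch the torque for the stop.

```bash
python3 - <<'E'
from h import *
arm.move_l([.478,.256,.079],.1); o=st('shift')
q=np.array(o['q'])
while q[5]<2.58:
    q[5]=min(q[5]+.2,2.6); arm.goto_joints(q); o=st('step')
    if abs(o['wrist_torque'][2])>.45: print('STOP?'); break
snap('wrist','w3')
im=cv2.imread('pics/w3.png'); cv2.imwrite('pics/w3b.png',np.clip(im.astype(float)*1.0,0,255).astype(np.uint8))
E
```

```text
shift 8.21 q6 0.583 pos [0.4781 0.2555 0.079 ] F [ 2.5 -5.5 -1.1] T [-1.01 -0.43  0.18] w 0.149
step 8.52 q6 0.778 pos [0.4784 0.2553 0.079 ] F [ 3.5 -2.7 -1.6] T [-0.54 -0.64  0.21] w 0.15
step 8.82 q6 0.979 pos [0.4787 0.2553 0.079 ] F [ 5.3 -2.2 -3.3] T [-0.66 -0.97  0.18] w 0.147
step 9.13 q6 1.179 pos [0.4791 0.2553 0.0791] F [ 8.3 -4.2 -4.4] T [-0.77 -1.21  0.15] w 0.151
step 9.44 q6 1.379 pos [0.4795 0.2551 0.0791] F [ 9.9 -5.1 -5. ] T [-1.09 -1.65  0.2 ] w 0.152
step 9.75 q6 1.579 pos [0.48   0.2549 0.0791] F [12.2 -7.9 -5.7] T [-1.44 -2.04  0.17] w 0.15
step 10.06 q6 1.779 pos [0.4801 0.2545 0.0791] F [ 12.7 -11.7  -5.8] T [-2.15 -2.21  0.2 ] w 0.152
step 10.37 q6 1.979 pos [0.4801 0.2541 0.0791] F [ 13.  -15.8  -5.2] T [-2.8  -2.26  0.19] w 0.151
step 10.68 q6 2.178 pos [0.4798 0.2545 0.0792] F [ 11.3 -12.2  -3.3] T [-2.07 -1.84  0.79] w 0.17
STOP?
```

View pics/w3b.png

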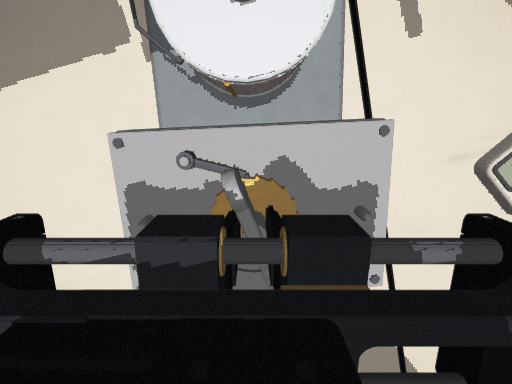

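The torque jumped to 0.79 N m, so this is probably the stop. I'll release, rise and check the dial and the wing's resting angle.

```bash
python3 - <<'E'
from h import *
arm.grip(0.9); st('rel')
p=arm.get_obs()['position']
arm.move_l([.478,.255,.2],.25)
arm.movep([.478,.255,.27],down(np.radians(79))); st('up')
im,d,c=snap('wrist','w4')
P=cloud(d,c); Z=P[:,:,:]
near=(np.hypot(P[...,0]-.478,P[...,1]-.254)<.05)&(d>0)
q=P[near&(P[...,2]>.094)&(P[...,2]<.108)]; print('wing',len(q),cv2.minAreaRect((q[:,:2]*1000).astype(np.float32)) if len(q) else 0)
near=(np.hypot(P[...,0]-.478,P[...,1]-.254)<.09)&(d>0)
q=P[near&(P[...,2]>.067)&(P[...,2]<.08)]
for s in (1,-1):
    e=q[(q[:,1]-.252)*s>.05]; print('pin',len(e),np.median(e,0) if len(e) else 0)
u,v=proj(c,[.478-.125,.254+.02,.03]); u,v=int(u),int(v); print(u,v, proj(c,[.478,.254,.06]))
a=np.clip(cv2.resize(im[:260],None,fx=1.55,fy=1.55,interpolation=cv2.INTER_CUBIC),0,255)
cv2.imwrite('pics/w4b.png',a)
E
```

```text
rel 11.94 q6 2.183 pos [0.4781 0.2554 0.079 ] F [ 0.2 -0.5 -0.8] T [-0.01  0.15  0.02] w 0.897
up 14.02 q6 0.561 pos [0.4779 0.2549 0.2692] F [-0.6  0.8 -0.4] T [-0.13  0.09 -0.03] w 0.9
wing 518 ((477.5133972167969, 254.3822021484375), (81.55337524414062, 13.627657890319824), 14.99763011932373)
pin 31 [0.49207037 0.32875654 0.07304416]
pin 26 [0.46401738 0.18121811 0.07241604]
168 167 [252.92875273 167.98172598]
```

View pics/w4b.png

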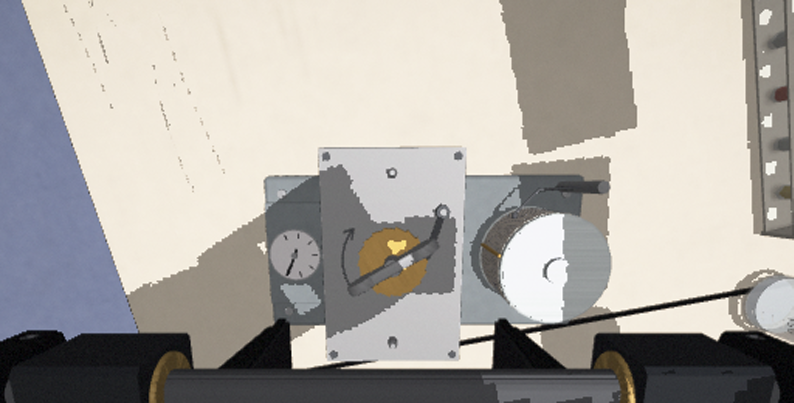

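The wing now rests at 15° (about 3.49 rad on from 35°) and the dial pointer at (290,272) lies on the thick mark. I'll confirm the stop with one more aligned push at a firmer grip.

```bash
python3 - <<'E'
from h import *
X,Y=.478,.2548
arm.movep([X,Y,.17],down(np.radians(15)))
arm.move_l([X,Y,.079],.2)
arm.grip(0.0,60); o=st('grip')
q=np.array(o['q'])
for k in range(7):
    q[5]+=.08; arm.goto_joints(q); o=st('step')
    if abs(o['wrist_torque'][2])>.7: print('STOP'); break
arm.grip(0.9); st('rel')
arm.move_l([X,Y,.2],.25)
arm.movep([.478,.255,.27],down(np.radians(79)))
im,d,c=snap('wrist','w5'); P=cloud(d,c)
near=(np.hypot(P[...,0]-.478,P[...,1]-.254)<.05)&(d>0)
q=P[near&(P[...,2]>.094)&(P[...,2]<.108)]; print('wing',cv2.minAreaRect((q[:,:2]*1000).astype(np.float32)))
st('up')
cv2.imwrite('pics/w5b.png',cv2.resize(im[100:230,160:310],None,fx=4,fy=4,interpolation=cv2.INTER_CUBIC))
E
```

```text
grip 16.85 q6 1.677 pos [0.4782 0.254  0.079 ] F [ 2.3 -6.8  0.1] T [-1.27 -0.2   0.05] w 0.144
step 17.1 q6 1.755 pos [0.4782 0.2539 0.079 ] F [-0.3 -1.   0. ] T [-0.31  0.1   0.22] w 0.143
step 17.35 q6 1.833 pos [0.4782 0.2539 0.079 ] F [-0.  -3.7 -0.2] T [-0.5   0.06  0.13] w 0.144
step 17.6 q6 1.913 pos [0.4782 0.2539 0.079 ] F [ 1.7 -3.1 -0.2] T [-0.65  0.01  0.52] w 0.145
step 17.85 q6 1.994 pos [0.4791 0.2539 0.0791] F [ 4.7 -5.4 -0.8] T [-0.93 -0.78  0.3 ] w 0.143
step 18.1 q6 2.072 pos [0.4783 0.2539 0.0791] F [ 2.4 -4.3  2.1] T [-0.96 -0.04  0.42] w 0.148
step 18.35 q6 2.151 pos [0.4784 0.2539 0.0791] F [ 3.  -5.2  1.9] T [-0.98 -0.21  1.45] w 0.153
STOP
rel 19.58 q6 2.157 pos [0.4782 0.254  0.079 ] F [0.5 0.3 0.2] T [-0.03  0.18  0.04] w 0.9
wing ((477.8453369140625, 254.60211181640625), (81.93608856201172, 13.923250198364258), 14.790925025939941)
up 21.69 q6 0.561 pos [0.4779 0.255  0.2693] F [ 0.6  0.3 -0.3] T [-0.06  0.09 -0.03] w 0.898
```

View pics/w5b.png

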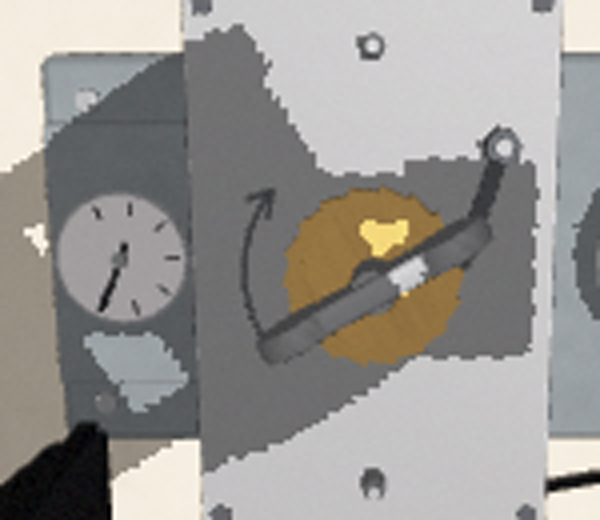

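The wing rests at the same angle again (14.8°) and the pointer is exactly on the thick mark at (103,305), so the key is at its stop. Now I'll view the cover from the same relative pose, so that wrist-camera errors cancel.

```bash
python3 - <<'E'
from h import *
arm.movep([.5478,-.2265,.27],down(np.radians(98.7))); st('at')
im,d,c=snap('wrist','w6'); P=cloud(d,c)
near=(np.hypot(P[...,0]-.548,P[...,1]+.227)<.115)&(d>0)
def r(z0,z1,n):
    q=P[near&(P[...,2]>z0)&(P[...,2]<z1)]; print(n,len(q),cv2.minAreaRect((q[:,:2]*1000).astype(np.float32)),np.median(q[:,2]))
r(.05,.062,'hood'); r(.082,.1,'bar')
g=im[:260]; 
cv2.imwrite('pics/w6b.png',cv2.resize(g,None,fx=1.55,fy=1.55,interpolation=cv2.INTER_CUBIC))
E
```

```text
at 23.47 q6 -0.655 pos [ 0.548  -0.2257  0.2701] F [ 0.3  0.5 -0.4] T [-0.08  0.05  0.03] w 0.898
hood 5971 ((548.18896484375, -225.34759521484375), (116.11851501464844, 114.47023010253906), 8.806835174560547) 0.05540762078830917
bar 662 ((548.6515502929688, -224.96652221679688), (13.024581909179688, 82.67896270751953), 8.564760208129883) 0.08889945586497769
```

View pics/w6b.png

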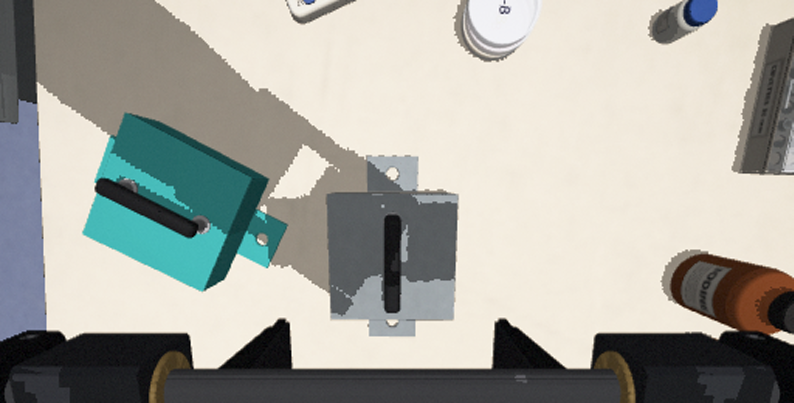

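The grey cover's bar runs at (392,265) and its lugs at (392,173) and (392,327); the turquoise one is to the left and clear. I'll grasp the bar.

```bash
python3 - <<'E'
from h import *
arm.move_l([.5484,-.2252,.067],.2); st('down')
arm.grip(0.0,40); st('grip')
arm.move_l([.5484,-.2252,.26],.2); st('lift')
arm.movep([.4778,.2543,.26],down(np.radians(79.15))); st('over')
arm.move_l([.4778,.2543,.160],.1); o=st('hover')
# hover: cover underside at .093 -> pins' tips .075
im,d,c=snap('wrist','w7'); P=cloud(d,c)
for dx in (0,76,-76):
    print(proj(c,[.4778-np.sin(np.radians(-10.85))*dx/1e3,.2543+np.cos(np.radians(-10.85))*dx/1e3,.06]))
cv2.imwrite('pics/w7b.png',cv2.resize(im[:290],None,fx=1.55,fy=1.55,interpolation=cv2.INTER_CUBIC))
E
```

```text
down 24.68 q6 -0.653 pos [ 0.5489 -0.2254  0.068 ] F [0.1 0.3 0.2] T [-0.07 -0.    0.02] w 0.899
grip 25.81 q6 -0.653 pos [ 0.5483 -0.2252  0.0669] F [ 0.2  0.8 -0.9] T [-0.04  0.1  -0.06] w 0.145
lift 26.93 q6 -0.653 pos [ 0.5479 -0.225   0.2588] F [ 0.3 -0.1 -4.2] T [-0.05  0.04  0.04] w 0.143
over 28.69 q6 0.556 pos [0.4782 0.2537 0.2599] F [ 0.4 -0.3 -3.1] T [-0.14  0.01  0.02] w 0.146
hover 29.84 q6 0.556 pos [0.4781 0.2544 0.1605] F [ 0.2  0.8 -3.8] T [-0.11  0.06  0.04] w 0.146
[252.10960313 186.27734044]
[252.16602839 107.97984732]
[252.06001386 255.08900809]
```

View pics/w7b.png

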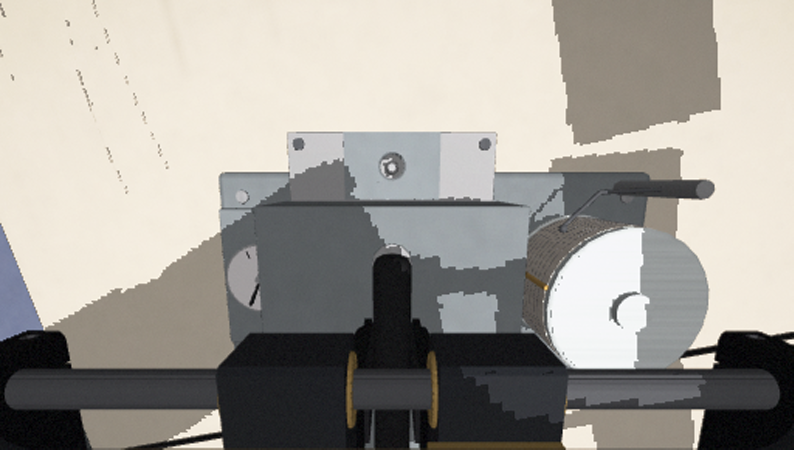

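The +y pin shows centred in the lug hole at (392,167). Now I'll lower with force monitoring.

```bash
python3 - <<'E'
from h import *
p=np.array([.4778,.2543,.160])
for z in (.146,.140,.136,.132,.129,.1275,.1265):
    arm.move_l([p[0],p[1],z],.05); o=st(f'{z}')
    if o['wrist_force'][2]>12 : print('contact'); break
E
```

```text
0.146 30.32 q6 0.556 pos [0.4777 0.2542 0.1456] F [ 0.1  0.6 -3.1] T [-0.12  0.08 -0.06] w 0.143
0.14 30.59 q6 0.556 pos [0.4777 0.2542 0.1397] F [ 0.6 -0.1 -2.4] T [-0.11  0.04 -0.  ] w 0.142
0.136 30.84 q6 0.556 pos [0.4777 0.2543 0.1358] F [ 0.7  0.3 -3.5] T [-0.07  0.08 -0.08] w 0.143
0.132 31.09 q6 0.556 pos [0.4777 0.2542 0.1318] F [ 0.3 -0.8 -3.1] T [-0.05  0.09 -0.02] w 0.147
0.129 31.34 q6 0.556 pos [0.4777 0.2543 0.1288] F [ 0.3  0.8 -3.8] T [-0.15  0.08  0.01] w 0.143
0.1275 31.59 q6 0.556 pos [0.4778 0.2543 0.1274] F [-0.3  0.7 -4.6] T [-0.1   0.03 -0.02] w 0.146
0.1265 31.84 q6 0.556 pos [0.4779 0.2544 0.1269] F [-1.3 -0.1  2.5] T [-0.15  0.34 -0.05] w 0.144
```

The cover touched down at the expected height with no sideways load. I'll release, retreat and check.

```bash
python3 - <<'E'
from h import *
arm.grip(0.5); st('rel')
arm.move_l([.4778,.2543,.33],.2); st('up')
im,d,c=snap('wrist','w8'); P=cloud(d,c)
near=(np.hypot(P[...,0]-.478,P[...,1]-.254)<.095)&(d>0)
def r(z0,z1,n):
    q=P[near&(P[...,2]>z0)&(P[...,2]<z1)]; print(n,len(q),cv2.minAreaRect((q[:,:2]*1000).astype(np.float32)),np.median(q[:,2]))
    A=np.c_[q[:,:2]-q[:,:2].mean(0),np.ones(len(q))]; print(' tilt mm over 100mm',np.linalg.lstsq(A,q[:,2],rcond=None)[0][:2]*100)
r(.11,.122,'hood'); r(.143,.157,'bar')
cv2.imwrite('pics/w8b.png',cv2.resize(im[60:250,130:390],None,fx=3,fy=3,interpolation=cv2.INTER_CUBIC))
E
```

```text
rel 32.62 q6 0.556 pos [0.4778 0.2543 0.1265] F [-0.9  0.1 -0.5] T [-0.08  0.07 -0.  ] w 0.506
up 33.78 q6 0.556 pos [0.4775 0.2542 0.329 ] F [ 0.4  0.3 -0.4] T [-0.09  0.06  0.  ] w 0.497
hood 6042 ((477.6592712402344, 253.54737854003906), (115.88243103027344, 115.93025207519531), 79.21208953857422) 0.11541793800002113
 tilt mm over 100mm [-0.0742152  0.0873241]
bar 682 ((477.9919128417969, 254.2997589111328), (81.4793701171875, 13.301572799682617), 79.02549743652344) 0.14891352881345798
 tilt mm over 100mm [-0.91011457  0.13977107]
```

View pics/w8b.png

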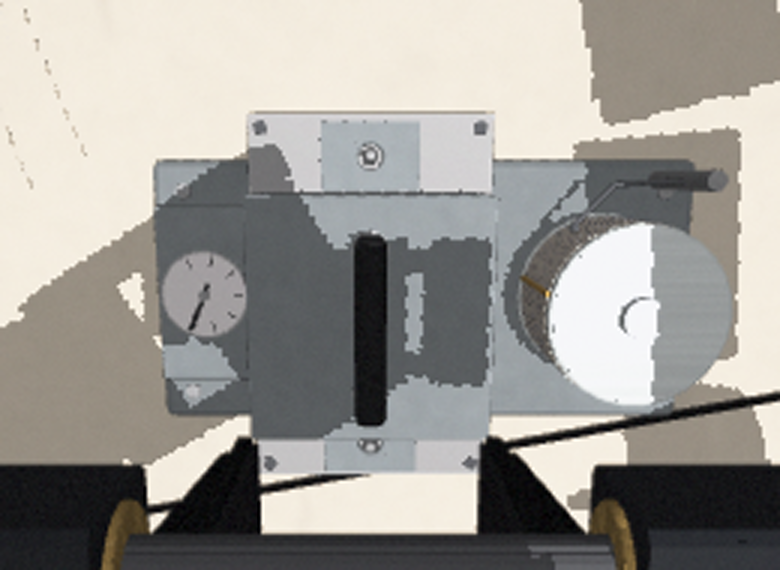

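Both pins show through the lugs, at (370,155) and (370,447). The hood is level at 60 mm above its bench height, and the pointer is still on the mark. I'll hand in.

```bash
python3 -c "
from rig import arm
print(arm.get_obs()['time_s']); arm.close_job()"
```

```text
33.8333
the job is handed in; nothing more can be done
```

The clock is wound to its stop and the grey dust cover sits flush over the key on both pins. I handed the job in at 33.8 s of the 72 s allowed.

- **Winding:** I gripped the key's wing plate on its axis and turned it clockwise until the torque jumped. I then made a second push with a firmer grip. The torque rose to 1.45 N m as the grip slipped against the stop, and the key came back to the same resting angle (14.8° against 15.0° before). The dial pointer lies on the thick mark.
- **Cover:** It went down with no notable sideways force, and touched at the expected height. Afterwards both pins showed through the lug holes. The hood was level to within 0.1 mm over 100 mm, and stood 60 mm above its height on the bench, so it is flush.
- **Disagreements:** The top camera and the wrist camera put the key's axis about 4 mm apart. I went with the wrist camera, which the forces during gripping supported. During the first stroke the wing sat tilted in the jaws, which I corrected by shifting the grip and then making the second push.
- **Other things:** I did not touch the turquoise look-alike or the other bench items. I took no final picture of the whole bench to confirm that.

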